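Put the grill scraper home in its cutout tray

TASK

The roller grill has been cleaned: pick up the red-handled, T-shaped grill scraper and put it back into the empty T-shaped recess of the black cutout tray, turned so that its wide blade lies in the wide end, and press it down until it lies fully home on the recess floor, then let go. Leave the black-handled slotted turner on the table and the small scoop in the tray where they are.

Things in the scene. Friction and masses are not known exactly. Their poses are not given: they have to be found in the camera images.
- scraper: T-shaped grill scraper lying flat, 0.17 to 0.35 kg. Origin: underside, near its centre of mass; x to the blade, z up. Red bar handle x -95 to 27 mm, 28 wide (y), 42 high: grip across y at the origin, fingertips 15 mm or more above the underside so that they clear the tray top. Steel blade x 25 to 75, 100 wide, 6 thick, black clamp bar 16 high at its rear.
- recess (a point): Empty T recess, yellow floor, in a fixed black tray. Point on its floor, 6 mm above the table, where the scraper's origin belongs; x to the wide (blade) end, z up: home = frames coincide. 12 mm deep; 6 mm clear all round at the floor, 12 at the mouth (45 degree lead-in). Tray 230 x 230, top 18 mm above the table, centre at x -10, y 40; scoop's recess along y 106.
- turner: Slotted turner lying flat on the table, not to be moved: black handle 24 mm wide and 30 mm high from x = -95 to +27 mm, slotted steel blade 69 mm wide, 4 mm thick, out to x = 101 mm. Origin on its underside, x towards the blade, z up.
- scoop: Small scoop lying in its own oblong recess of the tray, not to be moved: round steel cup 48 mm across and 30 mm high centred at x = 55 mm, green handle 18 mm wide, 14 mm high, back to x = -84 mm. Origin on its underside, x towards the cup, z up.

How it is judged:
By the outcome, as a careful person would: the job done as asked, in the order asked, and still so for the second after the job is handed in, with the robot touching nothing.
It also fails if it takes over 45 s, if anything falls off the work surface, if the arm or the gripper's body presses on something with over 40 N, if the wrist force passes 120 N, or if a joint passes its speed limit or range.

ROBOT

A 6-joint arm with a two-finger parallel gripper is mounted at the origin on the work surface. World frame = base frame: x ahead of the robot, y to its left, z up, the work surface at z = 0. Lengths are in m, angles in rad, forces in N, time in s.
With the tool pointing down it reaches from about 0.35 to 0.775 m from the base axis. Payload 5.5 kg.
Tool frame: the origin (TCP) lies between the finger pads; the fingertips stand env.nose_length ahead of it and the grasp point (between the pads) lies 8 mm behind it (env.nose_length is the distance from the TCP to the fingertips, in m); z points along the fingers, y is the direction in which the jaws open and shut (so a half turn about z gives the same grasp; the last joint's range is limited). The gripper opens to 85 mm and grips with 20 to 120 N. Pads are 22 mm wide; open, the fingers measure 114 mm over their backs; the gripper's body (76 mm by 85 mm) begins 54 mm behind the grasp point. The pads swing forward as they close: fully open they stand 13 mm farther back than shut.
Start: joints at [-1.488, 0.313, 0.046, 1.304, 0, 1.431], TCP at [0.127, -0.561, 0.242] pointing down, gripper open.
Joint ranges: [-2.76, 2.76], [-0.86, 1.69], [-1.03, 1.26], [-2.2, 2.34], [-1.47, 1.5], [-3.14, 3.14]. Speed limits (rad/s): [2.57, 2.57, 3.14, 3.14, 3.14, 3.14].

INTERFACE

Orientations are given as a unit quaternion [w, x, y, z].
In Python, from workcell import env gives the robot as it stands. The module is installed in compiled form; this text tells all that it offers.
- The arm moves only by the shell command python3 -m creep 'ROWS' [FORCE]. ROWS is a JSON object of lists of equal length, an entry for each row: "hand": the finger opening in mm, from 0 to 85.4; "delta_pos": the shift along the tool's x, y, z scaled (see below), a list of three; "turn": the turn about the tool's z scaled (see below). In form: {"hand": [hand, ...], "delta_pos": [[dx, dy, dz], ...], "turn": [turn, ...]}. A call has exactly 5 rows; each row shifts and turns the commanded pose from where the row before left it, along the tool's axes as they then stand; what a row does not reach is not made up. The controller multiplies each number of a shift by 0.8 m and each number of a turn by 5 degrees. A row lasts 1/12 s, in which the tool goes at most 41.7 mm and 7.16 degrees, less where a joint would pass 70% of its speed; a pose out of reach is approached as far as the arm can. A call with a number of a shift or a turn outside -1 to 1 is refused whole. A call with a gripper value outside its range is refused whole. The fingers move at their own pace and stop on an object; FORCE is the grip in N (left out, the last holds). Time passes only in rows, so rows that do not move let the fingers close, or fill a call up. It gives the time, the measured TCP pose, the force and the opening at its end, in the units of the state.
- env.get_state(): the state, without advancing time (a new reading comes with each control period).
- env.read_camera(name): name is "scene" or "top"; returns a dict with "pixels" (384x512x3 uint8, red, green, blue), "depth" (384x512 float32, m along the optical axis (not along the pixel's ray), 0 where there is no reading), "fx", "fy", "cx", "cy" (pixels), "origin" and "orientation" of the camera in the world. Camera axes: x right, y down, z forward; pixel columns grow to the right and rows downward; lengths in m; the calibration is good to about 2 mm. A picture is of the moment at which its call begins.
- env.hand_in(): hands the job in, once; it reports no verdict.
Trained networks look in the newest picture that a camera, given by its name, has taken for a name from the list of things; names that differ only in an ending like _2 or _b are one class to them, and where a whole thing is asked for, a point or a joint stands for the part that bears it (a point fixed in the world has none). Each returns a list of dicts, best first, with "score" (0 to 1); they miss things now and then, are a little off and sometimes report something else, mostly with a low value. They report only what shows in the picture. A call takes as long as a camera call.
- env.find_in(camera, target): "location" ([row, column] in pixels, amid what is visible of it).
- env.pinpoint(camera, target): "location" ([row, column] in pixels: a listed point, or the origin of a listed thing).
The state is a dict: "clock": time; "joint_pos": joint angles; "qvel": joint speeds; "tau": joint torques, N m; "tcp_pos": TCP position; "orientation": TCP orientation; "wrist_force": force on the tool from outside, world axes, zero at the start; "ft_torque": the same for the moment, N m; "finger_gap": finger opening in m.
Only numpy, scipy, OpenCV 4.12 (cv2) and the standard library are available. Lean on these libraries where they do the work, as an engineer would, in place of code of your own. Each camera call takes 0.05 s, during which the arm holds its last target.

## Working session

There is one attempt and no reset: what is moved stays moved. The work goes in short steps, Python scripts to look and compute and a shell command to move; the robot and the scene stay as the last step left them, time stands still between calls to the robot, and variables do not carry over. Pictures are saved under pics/ and viewed, and the job is handed in when it is done.

```bash
mkdir -p pics; cat > h.py <<'E'
import numpy as np, cv2
from scipy.spatial.transform import Rotation as R
from workcell import env
def rot(q): return R.from_quat([q[1],q[2],q[3],q[0]]).as_matrix()
def cam(n,save=None):
    c=env.read_camera(n)
    if save: cv2.imwrite('pics/'+save,cv2.cvtColor(c['pixels'],cv2.COLOR_RGB2BGR))
    return c
def ray(c,rc,z):
    d=rot(c['orientation'])@np.array([(rc[1]-c['cx'])/c['fx'],(rc[0]-c['cy'])/c['fy'],1]); o=np.array(c['origin'])
    return o+d*(z-o[2])/d[2]
def cloud(c):
    v,u=np.mgrid[:384,:512]; D=c['depth']
    P=np.stack([(u-c['cx'])/c['fx']*D,(v-c['cy'])/c['fy']*D,D],-1)
    return P@rot(c['orientation']).T+np.array(c['origin'])
def proj(c,p):
    q=rot(c['orientation']).T@(np.array(p)-c['origin']); return [q[1]/q[2]*c['fy']+c['cy'],q[0]/q[2]*c['fx']+c['cx']]
E
python3 - <<'E'
from h import *
s=env.get_state();print(s,env.nose_length)
for n in ['top','scene']:
    c=cam(n,n+'0.png');print(n,c['origin'],c['orientation'],c['fx'])
    for t in ['scraper','recess','turner','scoop']:
        z={'scraper':0,'recess':.006,'turner':0,'scoop':.006}[t]
        for f in (env.find_in,env.pinpoint):
            for d in f(n,t)[:2]: print(n,t,f.__name__ if hasattr(f,'__name__') else '',d,ray(c,d['location'],z).round(4))
E
```

```text
{'clock': 0.0, 'joint_pos': array([-1.48757622e+00,  3.14003609e-01,  4.49574494e-02,  1.30359150e+00,
       -1.42165137e-05,  1.43121242e+00]), 'qvel': array([ 0.00088533,  0.00195356,  0.00023077, -0.00112053, -0.00083914,
        0.00138091]), 'tau': array([-3.69868776e-04, -4.80625105e+01,  2.98534405e+01,  1.92504411e-02,
       -2.63174270e-04,  8.65622496e-06]), 'tcp_pos': array([ 0.12700873, -0.5602864 ,  0.24139822]), 'orientation': array([-9.20500172e-04,  9.93800789e-01,  1.11171688e-01,  1.88372382e-05]), 'wrist_force': array([-0.06750139, -0.38607179,  0.47464328]), 'ft_torque': array([-0.01292252,  0.01572155, -0.02402645]), 'finger_gap': 0.08572359060057153} 0.011
top [ 0.46513576 -0.02587822  0.8633682 ] [-0.03145557  0.71304109 -0.6995703   0.03441423] 426.7022988827274
top scraper call {'location': [198.6, 406.2], 'score': 0.64} [ 0.5314 -0.3403  0.    ]
top scraper call {'location': [210.4, 401.6], 'score': 0.75} [ 0.5073 -0.3306  0.    ]
top recess call {'location': [207.0, 167.2], 'score': 0.97} [0.5048 0.1428 0.006 ]
top recess call {'location': [197.3, 181.0],
[... 563 characters left out ...]
   0.    ]
scene scraper call {'location': [158.3, 212.5], 'score': 0.9} [ 0.5134 -0.3279 -0.    ]
scene recess call {'location': [189.1, 256.0], 'score': 0.66} [ 0.5079 -0.1174  0.006 ]
scene recess call {'location': [245.6, 320.8], 'score': 0.55} [0.5195 0.1448 0.006 ]
scene recess call {'location': [242.5, 306.5], 'score': 0.65} [0.5384 0.1199 0.006 ]
scene turner call {'location': [188.9, 257.0], 'score': 0.94} [ 0.4997 -0.1247  0.    ]
scene turner call {'location': [187.9, 261.1], 'score': 0.56} [ 0.4881 -0.123   0.    ]
scene scoop call {'location': [260.9, 349.0], 'score': 0.97} [0.5038 0.2142 0.006 ]
scene scoop call {'location': [258.3, 356.8], 'score': 0.97} [0.4846 0.2171 0.006 ]
```

View pics/top0.png

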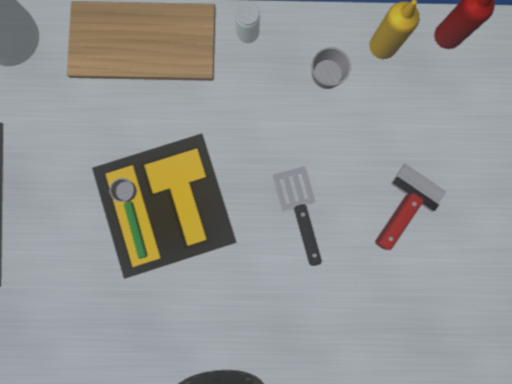

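View pics/scene0.png

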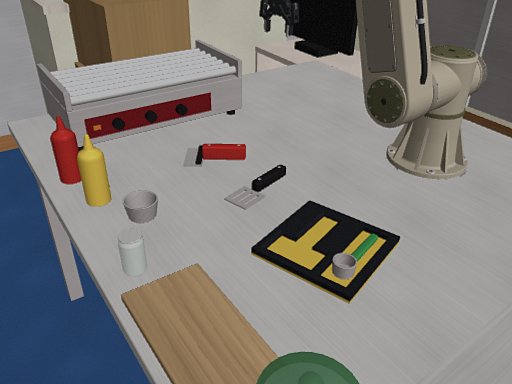

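Top view: the tray is at about (165,205) px with its wide T end up at (175,170). The turner is at (300,215), and the scraper at (410,205) with its blade at the upper right. Next I'll measure the poses precisely.

```bash
cat > m.py <<'E'
from h import *
from scipy.optimize import minimize
def inT(x,y,rects):
    return np.any([(x>a)&(x<b)&(abs(y-m)<w) for a,b,m,w in rects],0)
def fit(mask,c,z,rects,p0):
    # soft template: rasterise in world at 1mm, compare
    v,u=np.mgrid[:384,:512]
    d=np.stack([(u-c['cx'])/c['fx'],(v-c['cy'])/c['fy'],np.ones(u.shape)],-1)@rot(c['orientation']).T
    P=np.array(c['origin'])+d*((z-c['origin'][2])/d[...,2])[...,None]
    X,Y=P[...,0],P[...,1]; near=np.hypot(X-p0[0],Y-p0[1])<.2
    X,Y,M=X[near],Y[near],mask[near].astype(float)
    def cost(p):
        cs,sn=np.cos(p[2]),np.sin(p[2]); x=cs*(X-p[0])+sn*(Y-p[1]); y=-sn*(X-p[0])+cs*(Y-p[1])
        s=np.max([np.minimum(np.minimum(x-a,b-x),w-abs(y-m)) for a,b,m,w in rects],0)
        return np.sum((np.clip(s/.002+.5,0,1)-M)**2)
    best=None
    for da in np.radians([-15,-8,0,8,15]):
        r=minimize(cost,[p0[0],p0[1],p0[2]+da],method='Nelder-Mead',options=dict(initial_simplex=np.array([p0[0],p0[1],p0[2]+da])+np.array([[0,0,0],[.015,0,0],[0,.015,0],[0,0,.15]]),xatol=1e-5,fatol=1e-3))
        if best is None or r.fun<best.fun: best=r
    return best.x[:2].round(4),np.degrees(best.x[2]).round(2),round(best.fun,1),int(M.sum())
def masks(c):
    h=cv2.cvtColor(c['pixels'],cv2.COLOR_RGB2HSV).astype(int);H,S,V=h[...,0],h[...,1],h[...,2]
    return dict(red=((H<8)|(H>172))&(S>150)&(V>60),yel=(abs(H-24)<8)&(S>150)&(V>100),blk=(V<60))
E
python3 - <<'E'
from m import *
c=cam('top'); k=masks(c); P=cloud(c)
red=k['red']&(np.hypot(P[...,0]-.507,P[...,1]+.33)<.15)
print('red z',np.percentile(P[red][:,2],[5,50,95]))
pts=P[red&(P[...,2]>.036)][:,:2]
print('red minrect',cv2.minAreaRect((pts*1000).astype(np.float32)),len(pts))
print('scr fit',fit(red,c,.042,[(-.095,.027,0,.014)],[.507,-.33,-.5]))
g=(P[...,2]>.002)&(P[...,2]<.03)&(np.hypot(P[...,0]-.507,P[...,1]+.33)<.12)
print('blade',cv2.minAreaRect((P[g][:,:2]*1000).astype(np.float32)))
Tr=[(.019,.081,0,.056),(-.101,.033,0,.020)]
for z in (.006,): print('recess',fit(k['yel']&(np.arange(512)>142)[None,:],c,z,Tr,[.525,.116,.26]))
# tray outline
m=np.uint8(k['blk']|k['yel']); m[:, :60]=0; m[:,250:]=0; m[:120]=0;m[290:]=0
n=cv2.findContours(m,cv2.RETR_EXTERNAL,cv2.CHAIN_APPROX_NONE)[0]; n=max(n,key=cv2.contourArea)[:,0]
w=np.array([ray(c,[q[1],q[0]],.018)[:2] for q in n])*1000
print('tray',cv2.minAreaRect(w.astype(np.float32)))
E
```

```text
red z [0.0402661  0.04269515 0.04530789]
red minrect ((484.9373474121094, -313.8183288574219), (23.243141174316406, 117.4842529296875), 56.0343132019043) 641
scr fit (array([ 0.5142, -0.3336]), np.float64(-33.81), np.float64(256.1), 641)
blade ((506.71514892578125, -329.99615478515625), (238.31210327148438, 237.4462432861328), 74.43999481201172)
recess (array([0.5313, 0.1147]), np.float64(18.85), np.float64(556.1), 3427)
tray ((512.5272216796875, 114.78133392333984), (207.91122436523438, 131.77366638183594), 18.965843200683594)
```

```bash
python3 - <<'E'
from m import *
c=cam('top'); k=masks(c); P=cloud(c)
n,l=cv2.connectedComponents(np.uint8(k['yel']))
y=l==l[220,190]; print(y.sum(), l[220,190])
Tr=[(.019,.081,0,.056),(-.101,.033,0,.020)]
print('recess',fit(y,c,.006,Tr,[.525,.116,.26]))
Y=np.array([ray(c,q,.006)[:2] for q in np.argwhere(y)])
def loc(W,o,a): 
    a=np.radians(a); return (W-o)@np.array([[np.cos(a),-np.sin(a)],[np.sin(a),np.cos(a)]])
for a in (14,16,18):
    L=loc(Y,[.525,.116],a)*1000; s=L[:,0]<0
    print(a,'stem',np.percentile(L[s],[1,99],axis=0).round(1).tolist(),'all',np.percentile(L,[.5,99.5],axis=0).round(1).tolist())
m=np.uint8((k['blk']|k['yel'])); m[:, :60]=0; m[:,250:]=0; m[:120]=0;m[290:]=0
m=cv2.morphologyEx(m,cv2.MORPH_CLOSE,np.ones((5,5)))
n=cv2.findContours(m,cv2.RETR_EXTERNAL,cv2.CHAIN_APPROX_NONE)[0]; n=max(n,key=cv2.contourArea)
q=cv2.boxPoints(cv2.minAreaRect(n)); print('px box',q.tolist())
w=np.array([ray(c,[q[0][1],q[0][0]],.018)[:2] for q in n])*1000
print('tray',cv2.minAreaRect(w.astype(np.float32)))
big=c['pixels'][120:290,80:480]; big=cv2.resize(big,None,fx=2,fy=2,interpolation=cv2.INTER_CUBIC)
cv2.imwrite('pics/z1.png',big[...,::-1])
cv2.imwrite('pics/scr.png',cv2.resize(c['pixels'][150:260,360:460],None,fx=5,fy=5,interpolation=cv2.INTER_NEAREST)[...,::-1])
cv2.imwrite('pics/rec.png',cv2.resize(c['pixels'][125:285,85:245],None,fx=3.7,fy=3.7,interpolation=cv2.INTER_NEAREST)[...,::-1])
E
```

```text
2905 3
recess (array([0.5313, 0.1147]), np.float64(18.83), np.float64(37.9), 2905)
14 stem [[-94.1, -29.0], [-0.9, 14.8]] all [[-93.5, -53.8], [87.7, 56.4]]
16 stem [[-94.3, -26.3], [-1.1, 15.3]] all [[-93.8, -55.6], [86.7, 54.3]]
18 stem [[-94.4, -24.0], [-1.1, 16.3]] all [[-93.9, -57.5], [86.0, 52.5]]
px box [[96.30000305175781, 173.90000915527344], [199.8000030517578, 139.40000915527344], [233.6000213623047, 240.8000030517578], [130.1000213623047, 275.29998779296875]]
tray ((504.53460693359375, 144.79269409179688), (212.43356323242188, 215.58799743652344), 19.41390609741211)
```

View pics/scr.png

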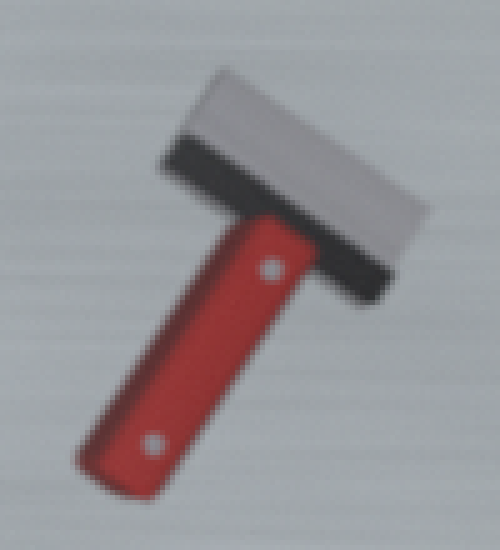

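View pics/rec.png

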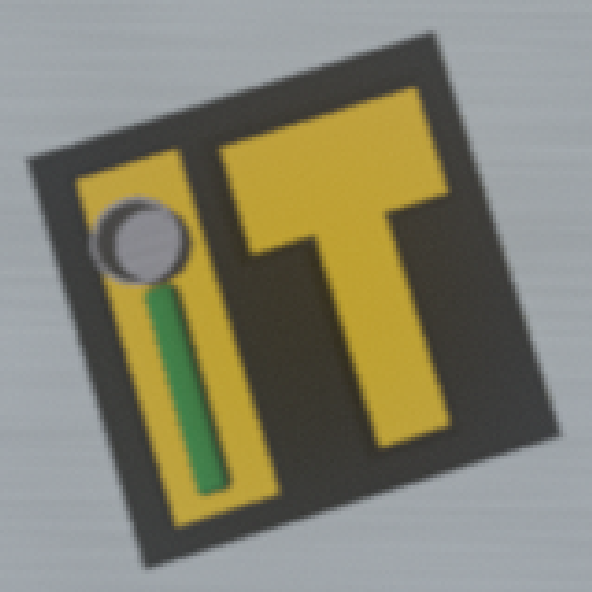

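```bash
python3 - <<'E'
from m import *
c=cam('top'); P=cloud(c)
V=c['pixels'].max(-1)
k=masks(c)
m=np.uint8((V<105)|k['yel']); m[:, :60]=0; m[:,250:]=0; m[:120]=0;m[290:]=0
m=cv2.morphologyEx(m,cv2.MORPH_CLOSE,np.ones((9,9)))
m=cv2.morphologyEx(m,cv2.MORPH_OPEN,np.ones((9,9)))
print('tray',fit(m>0,c,.018,[(-.125,.105,.040,.115)],[.53,.115,.32]))
s=cam('scene'); Q=cloud(s); 
# grill
g=Q[60:130,50:240].reshape(-1,3); g=g[(g[:,2]>.03)&(g[:,2]<.4)]
print('grill',np.percentile(g,[1,50,99],axis=0).round(3).tolist())
# check scene cam vs top for scraper & recess
k=masks(s); red=k['red'].copy(); red[:140]=0;red[165:]=0;red[:,:195]=0;red[:,250:]=0
q=Q[red&(Q[...,2]>.038)]; print('scene red',cv2.minAreaRect((q[:,:2]*1000).astype(np.float32)),len(q))
for n,cc in(('top',c),('scene',s)): 
  KK=masks(cc)['yel'];PP=cloud(cc);print(n,'floor z',np.median(PP[KK&(abs(PP[...,0]-.5)<.1)&(abs(PP[...,1]-.1)<.08)][:,2]))
ov=s['pixels'].copy()
def draw(cc,im,pose,pts,z):
    a=np.radians(pose[2]);
    pp=[proj(cc,[pose[0]+np.cos(a)*x-np.sin(a)*y,pose[1]+np.sin(a)*x+np.cos(a)*y,z]) for x,y in pts]
    cv2.polylines(im,[np.int32([[p[1]*8,p[0]*8] for p in pp])],True,(0,0,255),1,cv2.LINE_AA,3)
T=[(-.101,-.02),(.019,-.02),(.019,-.056),(.081,-.056),(.081,.056),(.019,.056),(.019,.02),(-.101,.02)]
H=[(-.095,-.014),(.027,-.014),(.027,.014),(-.095,.014)]
B=[(.025,-.05),(.075,-.05),(.075,.05),(.025,.05)]
O=[]
for cc in (c,s):
    im=cv2.resize(cc['pixels'],None,fx=3,fy=3); c3=dict(cc); 
    for kk in('fx','fy','cx','cy'): c3[kk]=cc[kk]*3
    draw(c3,im,(.5313,.1147,18.83),T,.006)
    draw(c3,im,(.5313,.1147,18.83),[(-.125,-.075),(.105,-.075),(.105,.155),(-.125,.155)],.018)
    draw(c3,im,(.5142,-.3336,-33.85),H,.042);draw(c3,im,(.5142,-.3336,-33.85),B,.006); O.append(im)
a=O[0][420:800,290:690]; b=O[0][470:780,1090:1360]
cc_=O[1][590:890,750:1210]; d=O[1][390:520,530:760]
can=np.zeros((600,800,3),np.uint8)
def put(i,r,cl): can[r:r+i.shape[0],cl:cl+i.shape[1]]=i[:600-r,:800-cl]
put(a[:300],0,0);put(b[:300],0,410);put(cc_,300,0);put(d,300,500)
cv2.imwrite('pics/ov.png',can[...,::-1])
E
```

```text
tray (array([0.5316, 0.1137]), np.float64(18.81), np.float64(387.2), 13040)
grill [[0.284, -0.815, 0.034], [0.601, -0.568, 0.13], [0.83, -0.529, 0.181]]
scene red ((487.9480895996094, -310.7262878417969), (27.882875442504883, 116.84784698486328), 55.10055923461914) 166
top floor z 0.006171772546833765
scene floor z 0.004375432433491977
```

View pics/ov.png

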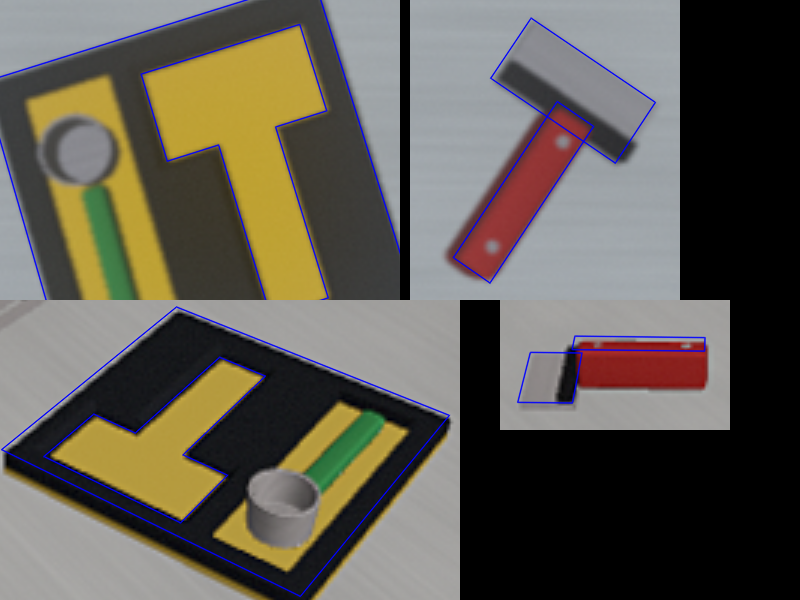

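The recess fit matches the top view to within a millimetre: (0.531, 0.115), yaw 18.8°. The scraper is at (0.514, -0.333), yaw -33.9°. Next I turn the tool to the half-turn-equivalent yaw of 146°, which keeps joint 6 well inside its range.

```bash
python3 -m creep '{"hand":[85,85,85,85,85],"delta_pos":[[0,0,0],[0,0,0],[0,0,0],[0,0,0],[0,0,0]],"turn":[-0.89,-0.89,-0.89,-0.89,-0.89]}' 40; python3 -c "
from workcell import env;print(env.get_state()['joint_pos'])"
```

```text
clock: 1.52
tcp_pos: [0.127, -0.5608, 0.2423]
orientation: [0.0, 0.953, 0.303, -0.0]
wrist_force: [1.2, -0.1, 0.5]
finger_gap: 0.0848
[-1.48765986e+00  3.13187824e-01  4.61024125e-02  1.30360776e+00
 -1.05093358e-05  1.03900183e+00]
```

```bash
Z='x'; 
python3 -m creep '{"hand":[85,85,85,85,85],"delta_pos":[[0,0,0],[0,0,0],[0,0,0],[0,0,0],[0,0,0]],"turn":[-0.89,-0.89,-0.89,-0.89,-0.89]}' >/dev/null
python3 -m creep '{"hand":[85,85,85,85,85],"delta_pos":[[0,0,0],[0,0,0],[0,0,0],[0,0,0],[0,0,0]],"turn":[-0.89,-0.89,-0.89,-0.89,-0.89]}' >/dev/null
python3 -m creep '{"hand":[85,85,85,85,85],"delta_pos":[[0,0,0],[0,0,0],[0,0,0],[0,0,0],[0,0,0]],"turn":[-0.89,-0.89,-0.89,-0.89,-0.89]}' >/dev/null
python3 -m creep '{"hand":[85,85,85,85,85],"delta_pos":[[0,0,0],[0,0,0],[0,0,0],[0,0,0],[0,0,0]],"turn":[-0.89,-0.89,-0.89,-0.89,-0.89]}' >/dev/null
python3 -m creep '{"hand":[85,85,85,85,85],"delta_pos":[[0,0,0],[0,0,0],[0,0,0],[0,0,0],[0,0,0]],"turn":[-0.89,-0.89,-0.89,-0.89,-0.89]}'
cat > go.py <<'E'
from h import *
import sys
def need(x,y,z,yaw):
    s=env.get_state(); M=rot(s['orientation']); d=np.array([x,y,z])-s['tcp_pos']
    cur=np.degrees(np.arctan2(M[1,0],M[0,0])); t=-((yaw-cur+180)%360-180)
    print('clock',round(s['clock'],2),'tcp',s['tcp_pos'].round(4),'yaw',cur.round(2),'tool z',M[:,2].round(4),'gap',round(s['finger_gap'],4),'F',s['wrist_force'].round(1),'j6',s['joint_pos'][5].round(2))
    print('shift mm tool',(M.T@d*1000).round(1),'scaled total',(M.T@d/.8).round(4),'turn deg',t.round(2),'scaled',(t/5).round(3))
need(*map(float,sys.argv[1:5]))
E
python3 go.py .514 -.333 .2 146.1
```

```text
clock: 3.6
tcp_pos: [0.1271, -0.5608, 0.2423]
orientation: [0.0, 0.288, 0.958, -0.0]
wrist_force: [-0.1, -0.6, 0.2]
finger_gap: 0.0847
clock 3.6 tcp [ 0.1271 -0.5608  0.2423] yaw 146.49 tool z [ 0. -0. -1.] gap 0.0847 F [-0.1 -0.6  0.2] j6 -0.9
shift mm tool [-196.8  403.6   42.3] scaled total [-0.246   0.5045  0.0529] turn deg 0.39 scaled 0.077
```

```bash

python3 -m creep '{"hand":[85,85,85,85,85],"delta_pos":[[-0.0164,0.0336,0],[-0.0164,0.0336,0],[-0.0164,0.0336,0],[-0.0164,0.0336,0],[-0.0164,0.0336,0]],"turn":[0.077,0,0,0,0]}' >/dev/null
python3 -m creep '{"hand":[85,85,85,85,85],"delta_pos":[[-0.0164,0.0336,0],[-0.0164,0.0336,0],[-0.0164,0.0336,0],[-0.0164,0.0336,0],[-0.0164,0.0336,0]],"turn":[0,0,0,0,0]}' >/dev/null
python3 -m creep '{"hand":[85,85,85,85,85],"delta_pos":[[-0.0164,0.0336,0],[-0.0164,0.0336,0],[-0.0164,0.0336,0],[-0.0164,0.0336,0],[-0.0164,0.0336,0]],"turn":[0,0,0,0,0]}' >/dev/null
python3 go.py .514 -.333 .028 146.1
```

```text
clock 4.85 tcp [ 0.5172 -0.3363  0.2424] yaw 145.88 tool z [ 1.e-04 -2.e-04 -1.e+00] gap 0.0851 F [ 0.3 -0.9  0.4] j6 -0.11
shift mm tool [  4.6   0.9 214.4] scaled total [0.0057 0.0012 0.2679] turn deg -0.22 scaled -0.043
```

```bash

python3 -m creep '{"hand":[85,85,85,85,85],"delta_pos":[[0.005,0.001,0.02],[0,0,0.04],[0,0,0.04],[0,0,0.04],[0,0,0.04]],"turn":[-0.04,0,0,0,0]}' >/dev/null
python3 -m creep '{"hand":[85,85,85,85,85],"delta_pos":[[0,0,0.025],[0,0,0.015],[0,0,0],[0,0,0],[0,0,0]],"turn":[0,0,0,0,0]}' >/dev/null
python3 go.py .514 -.333 .028 146.1
python3 - <<'E'
from m import *
c=cam('top'); s=cam('scene')
a=cv2.resize(c['pixels'][140:270,350:470],None,fx=3.3,fy=3.3);b=cv2.resize(s['pixels'][80:200,150:280],None,fx=3,fy=3)
o=np.zeros((430,790,3),np.uint8);o[:a.shape[0],:a.shape[1]]=a;o[:b.shape[0],400:400+b.shape[1]]=b
cv2.imwrite('pics/ap.png',o[...,::-1])
E
```

```text
clock 5.68 tcp [ 0.5138 -0.3349  0.0674] yaw 146.08 tool z [ 0.0013 -0.0012 -1.    ] gap 0.0847 F [-0.5  0.2  0.1] j6 -0.12
shift mm tool [ 1.   1.7 39.4] scaled total [0.0013 0.0021 0.0493] turn deg -0.02 scaled -0.004
```

View pics/ap.png

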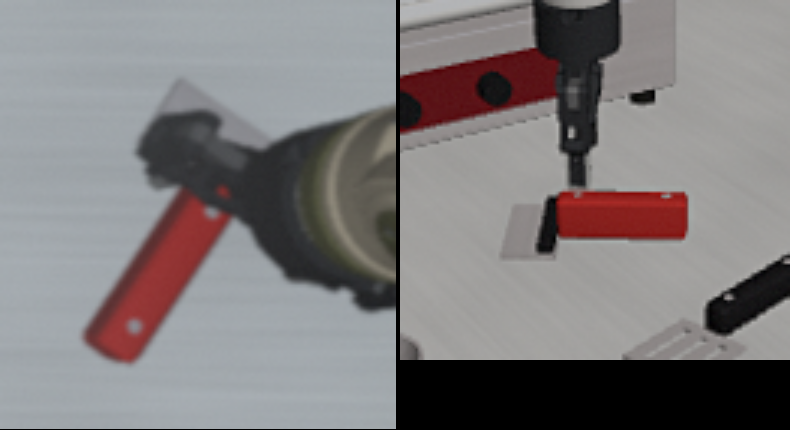

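The fingers straddle the handle just behind the clamp bar. Next I descend and grip.

```bash

python3 -m creep '{"hand":[85,85,85,85,85],"delta_pos":[[0.001,0.002,0.019],[0,0,0.02],[0,0,0.009],[0,0,0],[0,0,0]],"turn":[0,0,0,0,0]}' 60
python3 go.py .514 -.333 .028 146.1
python3 -m creep '{"hand":[15,15,15,15,15],"delta_pos":[[0,0,0],[0,0,0],[0,0,0],[0,0,0],[0,0,0]],"turn":[0,0,0,0,0]}' 70
python3 -m creep '{"hand":[15,15,15,15,15],"delta_pos":[[0,0,0],[0,0,0],[0,0,0],[0,0,0],[0,0,0]],"turn":[0,0,0,0,0]}' 
python3 go.py .514 -.333 .028 146.1
```

```text
clock: 6.2
tcp_pos: [0.5135, -0.3327, 0.0284]
orientation: [0.0, 0.292, 0.956, -0.0]
wrist_force: [0.0, -0.6, -0.1]
finger_gap: 0.085
clock 6.2 tcp [ 0.5135 -0.3327  0.0284] yaw 146.08 tool z [ 1.e-04 -2.e-04 -1.e+00] gap 0.085 F [ 0.  -0.6 -0.1] j6 -0.11
shift mm tool [-0.6  0.1  0.4] scaled total [-0.0007  0.0001  0.0005] turn deg -0.02 scaled -0.005
clock: 6.62
tcp_pos: [0.5138, -0.333, 0.0287]
orientation: [0.001, 0.292, 0.956, -0.0]
wrist_force: [3.4, -3.6, 0.1]
finger_gap: 0.0267
clock: 7.03
tcp_pos: [0.5138, -0.333, 0.0286]
orientation: [0.001, 0.292, 0.957, -0.0]
wrist_force: [-0.3, -0.5, 4.9]
finger_gap: 0.0266
clock 7.03 tcp [ 0.5138 -0.333   0.0286] yaw 146.08 tool z [ 0.001 -0.001 -1.   ] gap 0.0266 F [-0.3 -0.5  4.9] j6 -0.11
shift mm tool [-0.1  0.1  0.6] scaled total [-0.0002  0.0001  0.0008] turn deg -0.02 scaled -0.004
```

```bash

python3 -m creep '{"hand":[15,15,15,15,15],"delta_pos":[[0,0,-0.01],[0,0,-0.03],[0,0,-0.04],[0,0,-0.04],[0,0,-0.03]],"turn":[0,0,0,0,0]}' 
python3 go.py .531 .115 .15 198.8
python3 - <<'E'
from m import *
s=cam('scene','lift.png')
E
```

```text
clock: 7.45
tcp_pos: [0.5132, -0.3323, 0.1498]
orientation: [-0.0, 0.292, 0.957, 0.0]
wrist_force: [0.7, -0.6, -3.1]
finger_gap: 0.0268
clock 7.45 tcp [ 0.5132 -0.3323  0.1498] yaw 146.09 tool z [-2.e-04  2.e-04 -1.e+00] gap 0.0268 F [ 0.7 -0.6 -3.1] j6 -0.11
shift mm tool [ 2.348e+02  3.812e+02 -1.000e-01] scaled total [ 2.935e-01  4.764e-01 -2.000e-04] turn deg -52.71 scaled -10.543
```

View pics/lift.png

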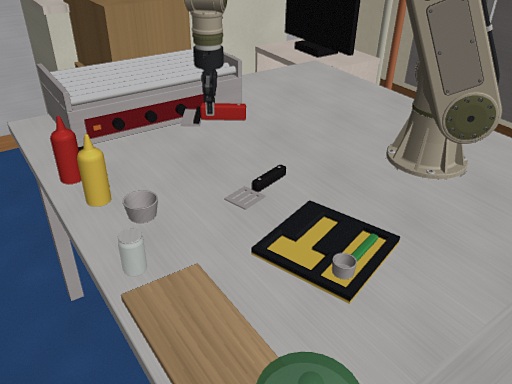

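Lifted, and the scraper hangs level at about (215,112) px. I'll carry it over the turner to the tray.

```bash

python3 -m creep '{"hand":[15,15,15,15,15],"delta_pos":[[0.008,0.012,0],[0.014,0.023,0],[0.0165,0.0268,0],[0.0165,0.0268,0],[0.0165,0.0268,0]],"turn":[0,0,0,0,0]}' >/dev/null
python3 -m creep '{"hand":[15,15,15,15,15],"delta_pos":[[0.0165,0.0268,0],[0.0165,0.0268,0],[0.0165,0.0268,0],[0.0165,0.0268,0],[0.0165,0.0268,0]],"turn":[0,0,0,0,0]}' >/dev/null
python3 -m creep '{"hand":[15,15,15,15,15],"delta_pos":[[0.0165,0.0268,0],[0.0165,0.0268,0],[0.0165,0.0268,0],[0.0165,0.0268,0],[0.0165,0.0268,0]],"turn":[0,0,0,0,0]}' >/dev/null
python3 -m creep '{"hand":[15,15,15,15,15],"delta_pos":[[0.0165,0.0268,0],[0.0165,0.0268,0],[0.013,0.02,0],[0.008,0.013,0],[0,0,0]],"turn":[0,0,0,0,-0.3]}' >/dev/null
python3 -m creep '{"hand":[15,15,15,15,15],"delta_pos":[[0,0,0],[0,0,0],[0,0,0],[0,0,0],[0,0,0]],"turn":[-0.7,-0.9,-0.9,-0.9,-0.9]}' >/dev/null
python3 -m creep '{"hand":[15,15,15,15,15],"delta_pos":[[0,0,0],[0,0,0],[0,0,0],[0,0,0],[0,0,0]],"turn":[-0.9,-0.9,-0.9,-0.9,-0.9]}' >/dev/null
python3 -m creep '{"hand":[15,15,15,15,15],"delta_pos":[[0,0,0],[0,0,0],[0,0,0],[0,0,0],[0,0,0]],"turn":[-0.8,-0.5,-0.1,0,0]}'
python3 go.py .531 .115 .1 198.8
python3 - <<'E'
from m import *
c=cam('top','t2.png');s=cam('scene','s2.png')
E
```

```text
clock: 10.42
tcp_pos: [0.5297, 0.1091, 0.1471]
orientation: [-0.001, -0.161, 0.987, 0.0]
wrist_force: [0.2, -0.2, -3.3]
finger_gap: 0.0268
clock 10.42 tcp [0.5297 0.1091 0.1471] yaw -161.49 tool z [-1.5e-03 -2.0e-04 -1.0e+00] gap 0.0268 F [ 0.2 -0.2 -3.3] j6 -0.27
shift mm tool [-3.2  5.2 47.1] scaled total [-0.004   0.0065  0.0589] turn deg -0.29 scaled -0.058
```

View pics/t2.png

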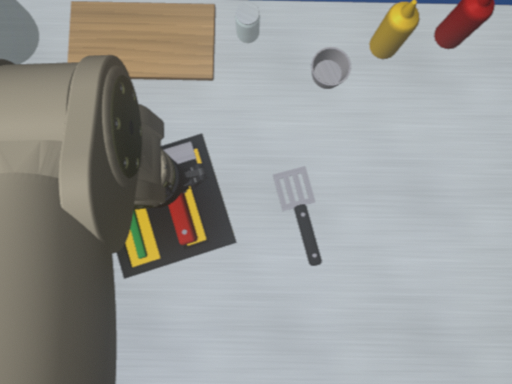

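View pics/s2.png

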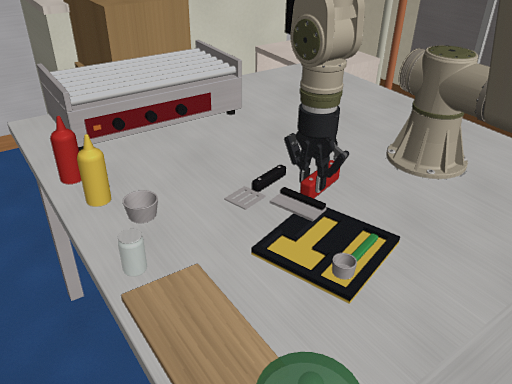

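The scraper is over the tray with its blade towards the wide end. I'll lower partway and then measure the held scraper against the recess.

```bash

python3 -m creep '{"hand":[15,15,15,15,15],"delta_pos":[[-0.004,0.0065,0.02],[0,0,0.03],[0,0,0.03],[0,0,0],[0,0,0]],"turn":[-0.058,0,0,0,0]}' >/dev/null
python3 go.py .5313 .1147 .0346 198.83
python3 - <<'E'
from m import *
c=cam('top');s=cam('scene')
S=env.get_state(); M=rot(S['orientation']); a=np.arctan2(M[1,0],M[0,0])+np.pi
o=S['tcp_pos']; zt=o[2]-.0286
np.savez('v3.npz',ct=c['pixels'],sc=s['pixels'])
im=[]
for cc in(c,s):
    f=3;I=cv2.resize(cc['pixels'],None,fx=f,fy=f,interpolation=cv2.INTER_CUBIC);c3=dict(cc)
    for k in('fx','fy','cx','cy'):c3[k]=cc[k]*f
    def dr(pose,pts,z,col):
        pp=[proj(c3,[pose[0]+np.cos(pose[2])*x-np.sin(pose[2])*y,pose[1]+np.sin(pose[2])*x+np.cos(pose[2])*y,z]) for x,y in pts]
        cv2.polylines(I,[np.int32([[p[1]*8,p[0]*8] for p in pp])],True,col,1,cv2.LINE_AA,3)
    po=(o[0],o[1],a)
    dr(po,[(-.095,-.014),(.027,-.014),(.027,.014),(-.095,.014)],zt+.042,(0,0,255))
    dr(po,[(.025,-.05),(.075,-.05),(.075,.05),(.025,.05)],zt+.006,(0,0,255))
    dr((.5313,.1147,np.radians(18.83)),[(-.101,-.02),(.019,-.02),(.019,-.056),(.081,-.056),(.081,.056),(.019,.056),(.019,.02),(-.101,.02)],.006,(0,255,0))
    im.append(I)
    k=masks(cc)['red']; P=cloud(cc); q=P[k&(np.hypot(P[...,0]-o[0],P[...,1]-o[1])<.14)]
    q=q[abs(q[:,2]-zt-.042)<.006]
    d=q[:,:2]-o[:2]; ca,sa=np.cos(a),np.sin(a); L=np.c_[d@[ca,sa],d@[-sa,ca]]*1000
    print('handle top local',len(L),np.percentile(L,[1,50,99],axis=0).round(1).tolist(),'z',np.median(q[:,2]-zt).round(4))
    if len(L)>40: r=cv2.minAreaRect(L.astype(np.float32)); print(r)
x=im[0][420:800,290:690]; y=im[1][500:900,740:1240]
can=np.zeros((400,800,3),np.uint8); can[:380,:400]=x; can[:,400:]=cv2.resize(y,(400,320))[:320] if 0 else 0
can[:320,400:]=cv2.resize(y,(400,320)); cv2.imwrite('pics/held.png',can[...,::-1])
E
```

```text
clock 10.93 tcp [0.5302 0.115  0.0828] yaw -161.15 tool z [-3.8e-03 -3.0e-04 -1.0e+00] gap 0.0269 F [ 0.3  0.  -2.5] j6 -0.26
shift mm tool [-1.1 -0.6 48.2] scaled total [-0.0014 -0.0008  0.0603] turn deg 0.02 scaled 0.004
handle top local 529 [[-96.3, -13.1], [-58.4, -1.0], [-23.5, 12.1]] z 0.0398
((-58.45466995239258, -0.4773101806640625), (25.781631469726562, 77.11988830566406), 89.50697326660156)
handle top local 159 [[-88.9, -11.1], [5.6, -0.5], [25.6, 15.3]] z 0.0392
((-30.791866302490234, 8.404335021972656), (39.38072967529297, 118.33602905273438), 87.17581176757812)
```

View pics/held.png

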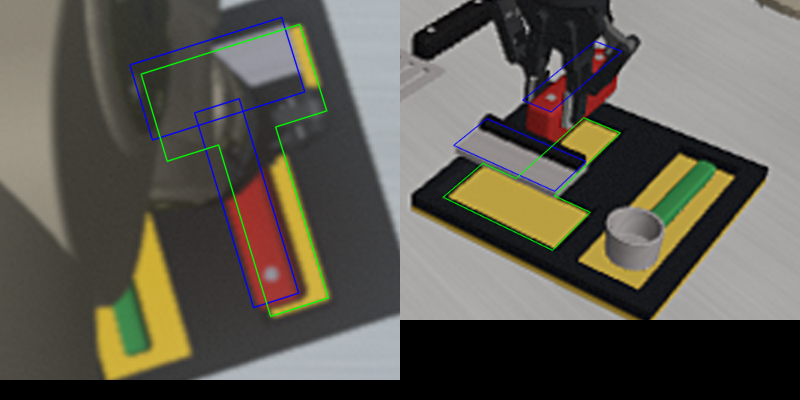

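The held pose matches the prediction to about 1 mm: handle rear at x = -96, lateral offset -0.5. I'll descend in stages and watch the force.

```bash

python3 -m creep '{"hand":[15,15,15,15,15],"delta_pos":[[-0.001,-0.001,0.01],[0,0,0.012],[0,0,0.008],[0,0,0],[0,0,0]],"turn":[0,0,0,0,0]}' 
python3 go.py .5313 .1147 .0346 198.83
```

```text
clock: 11.45
tcp_pos: [0.5321, 0.1145, 0.0592]
orientation: [-0.001, -0.164, 0.986, 0.0]
wrist_force: [0.1, 0.4, -3.6]
finger_gap: 0.0268
clock 11.45 tcp [0.5321 0.1145 0.0592] yaw -161.14 tool z [-1.6e-03 -2.0e-04 -1.0e+00] gap 0.0268 F [ 0.1  0.4 -3.6] j6 -0.26
shift mm tool [ 0.6  0.5 24.6] scaled total [0.0008 0.0006 0.0308] turn deg 0.03 scaled 0.007
```

```bash

python3 -m creep '{"hand":[15,15,15,15,15],"delta_pos":[[0.0005,0.0005,0.007],[0,0,0.007],[0,0,0.006],[0,0,0],[0,0,0]],"turn":[0,0,0,0,0]}' 
python3 go.py .5313 .1147 .0346 198.83
python3 -m creep '{"hand":[15,15,15,15,15],"delta_pos":[[0,0,0.003],[0,0,0.003],[0,0,0.003],[0,0,0],[0,0,0]],"turn":[0,0,0,0,0]}' 
python3 go.py .5313 .1147 .0346 198.83
```

```text
clock: 11.87
tcp_pos: [0.5318, 0.1148, 0.0434]
orientation: [-0.001, -0.164, 0.986, -0.0]
wrist_force: [-0.3, -0.1, -3.6]
finger_gap: 0.027
clock 11.87 tcp [0.5318 0.1148 0.0434] yaw -161.13 tool z [-1.e-03 -2.e-04 -1.e+00] gap 0.027 F [-0.3 -0.1 -3.6] j6 -0.26
shift mm tool [0.5 0.1 8.8] scaled total [0.0006 0.0001 0.011 ] turn deg 0.04 scaled 0.008
clock: 12.28
tcp_pos: [0.5321, 0.1148, 0.0365]
orientation: [-0.0, -0.164, 0.986, -0.0]
wrist_force: [0.4, 0.6, -1.9]
finger_gap: 0.0269
clock 12.28 tcp [0.5321 0.1148 0.0365] yaw -161.13 tool z [-4.e-04 -1.e-04 -1.e+00] gap 0.0269 F [ 0.4  0.6 -1.9] j6 -0.26
shift mm tool [0.8 0.1 1.9] scaled total [0.001  0.0002 0.0024] turn deg 0.04 scaled 0.008
```

Almost home with no jamming. Next I press gently.

```bash

python3 -m creep '{"hand":[15,15,15,15,15],"delta_pos":[[0,0,0.0015],[0,0,0.0015],[0,0,0.0015],[0,0,0],[0,0,0]],"turn":[0,0,0,0,0]}' 
python3 go.py .5313 .1147 .0346 198.83
```

```text
clock: 12.7
tcp_pos: [0.5325, 0.1148, 0.0346]
orientation: [0.001, -0.164, 0.986, -0.0]
wrist_force: [-3.5, -1.1, 8.5]
finger_gap: 0.0265
clock 12.7 tcp [0.5325 0.1148 0.0346] yaw -161.12 tool z [ 1.2e-03 -2.0e-04 -1.0e+00] gap 0.0265 F [-3.5 -1.1  8.5] j6 -0.26
shift mm tool [ 1.2  0.3 -0. ] scaled total [ 0.0015  0.0004 -0.    ] turn deg 0.05 scaled 0.009
```

```bash

python3 -m creep '{"hand":[15,15,15,15,15],"delta_pos":[[0.0005,0,0.001],[0.0005,0,0.0015],[0,0,0],[0,0,0],[0,0,0]],"turn":[0,0,0,0,0]}' 
python3 go.py .5313 .1147 .0346 198.83
```

```text
clock: 13.12
tcp_pos: [0.5325, 0.1148, 0.0346]
orientation: [0.002, -0.164, 0.986, -0.0]
wrist_force: [-7.4, -0.3, 22.2]
finger_gap: 0.0268
clock 13.12 tcp [0.5325 0.1148 0.0346] yaw -161.12 tool z [ 3.5e-03  4.0e-04 -1.0e+00] gap 0.0268 F [-7.4 -0.3 22.2] j6 -0.26
shift mm tool [ 1.2  0.3 -0.1] scaled total [ 0.0015  0.0003 -0.0001] turn deg 0.05 scaled 0.011
```

It is firmly seated: height is unchanged at 0.0346, exactly 6.0 mm above the grasp height, with 22 N down. I'll relieve the force, let go and retreat.

```bash

python3 -m creep '{"hand":[15,15,15,15,15],"delta_pos":[[0,0,-0.002],[0,0,-0.0015],[0,0,0],[0,0,0],[0,0,0]],"turn":[0,0,0,0,0]}' 
python3 -m creep '{"hand":[60,60,60,60,60],"delta_pos":[[0,0,0],[0,0,0],[0,0,0],[0,0,0],[0,0,0]],"turn":[0,0,0,0,0]}' 
python3 -m creep '{"hand":[60,60,60,60,60],"delta_pos":[[0,0,0],[0,0,-0.01],[0,0,-0.03],[0,0,-0.04],[0,0,-0.04]],"turn":[0,0,0,0,0]}'
python3 -m creep '{"hand":[60,60,60,60,60],"delta_pos":[[0.03,0.01,-0.03],[0.03,-0.03,0],[0.02,-0.04,0],[0.02,-0.04,0],[0.02,-0.04,0]],"turn":[0,0,0,0,0]}'
python3 go.py .5313 .1147 .0346 198.83
```

```text
clock: 13.53
tcp_pos: [0.532, 0.1146, 0.0346]
orientation: [0.0, -0.164, 0.986, -0.0]
wrist_force: [-2.0, -0.0, 5.9]
finger_gap: 0.0269
clock: 13.95
tcp_pos: [0.5314, 0.1145, 0.0336]
orientation: [-0.0, -0.164, 0.986, -0.0]
wrist_force: [-0.2, -0.0, 0.6]
finger_gap: 0.06
clock: 14.37
tcp_pos: [0.5306, 0.1145, 0.1307]
orientation: [-0.001, -0.164, 0.986, 0.0]
wrist_force: [1.0, -0.4, 0.1]
finger_gap: 0.0603
clock: 14.78
tcp_pos: [0.4765, -0.0234, 0.1551]
orientation: [0.001, -0.165, 0.986, -0.0]
wrist_force: [0.7, -0.3, 0.6]
finger_gap: 0.0598
clock 14.78 tcp [ 0.4765 -0.0234  0.1551] yaw -161.04 tool z [ 1.8e-03 -5.0e-04 -1.0e+00] gap 0.0598 F [ 0.7 -0.3  0.6] j6 -0.55
shift mm tool [-96.5 113.  120.5] scaled total [-0.1206  0.1412  0.1506] turn deg 0.13 scaled 0.026
```

```bash

python3 -m creep '{"hand":[60,60,60,60,60],"delta_pos":[[0.01,-0.04,-0.02],[0.01,-0.045,0],[0.01,-0.045,0],[0.01,-0.045,0],[0.01,-0.045,0]],"turn":[0,0,0,0,0]}'>/dev/null
python3 -m creep '{"hand":[60,60,60,60,60],"delta_pos":[[0.01,-0.04,0],[0.01,-0.03,0],[0,0,0],[0,0,0],[0,0,0]],"turn":[0,0,0,0,0]}'
python3 - <<'E'
from m import *
c=cam('top');s=cam('scene')
P=cloud(c);o=np.array([.5313,.1147]);a=np.radians(18.83)
k=masks(c)['red']; q=P[k&(np.hypot(P[...,0]-o[0],P[...,1]-o[1])<.14)]
q=q[q[:,2]>.04]; d=q[:,:2]-o; L=np.c_[d@[np.cos(a),np.sin(a)],d@[-np.sin(a),np.cos(a)]]*1000
print('handle in recess frame',cv2.minAreaRect(L.astype(np.float32)),len(L),'z',np.percentile(q[:,2],[5,50,95]))
A=np.linalg.lstsq(np.c_[L,np.ones(len(L))],q[:,2]*1000,rcond=None)[0];print('top plane slopes mm/mm',A)
d=P[...,:2]-o; X=d@[np.cos(a),np.sin(a)]; Y=d@[-np.sin(a),np.cos(a)]
for y0 in(-.04,-.02,.02,.04):
    m=(abs(X-.06)<.01)&(abs(Y-y0)<.008); print('blade z',y0,np.median(P[m][:,2]).round(4))
x=cv2.resize(c['pixels'][125:285,85:345],(480,295),interpolation=cv2.INTER_CUBIC);y=cv2.resize(s['pixels'][190:310,240:410],(480,339),interpolation=cv2.INTER_CUBIC)
cv2.imwrite('pics/end.png',np.vstack([x,y])[:600,:,::-1])
cv2.imwrite('pics/endfull.png',c['pixels'][...,::-1])
E
```

```text
clock: 15.62
tcp_pos: [0.4986, -0.2597, 0.17]
orientation: [-0.0, -0.164, 0.986, 0.0]
wrist_force: [0.2, 0.5, 0.1]
finger_gap: 0.0603
handle in recess frame ((-34.64030838012695, -2.3807010650634766), (118.86700439453125, 23.827199935913086), 0.4786396920681) 679 z [0.04518808 0.04777129 0.05025656]
top plane slopes mm/mm [-1.35699943e-03  1.02469518e-02  4.77559678e+01]
blade z -0.04 0.0125
blade z -0.02 0.0124
blade z 0.02 0.0121
blade z 0.04 0.0118
```

View pics/end.png

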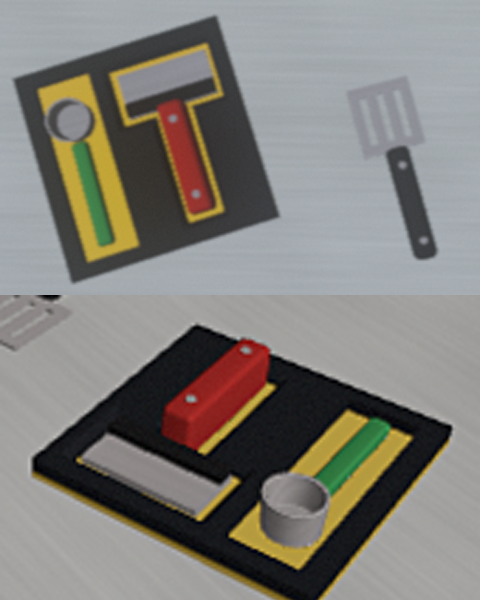

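The scraper lies flat in the recess with a yellow rim showing all round. Its blade top measures 12 mm and its handle top 48 mm, both as expected for home. The turner and scoop haven't moved, so I'll hand in.

```bash
python3 -c "
from workcell import env;print(env.hand_in())"
```

```text
the job is handed in; nothing more can be done
None
```

The scraper is back in the T recess, with its blade in the wide end and its underside on the recess floor. I gripped it across the handle and carried it over the turner. Then I lowered it in without jamming, pressed with about 22 N, let go and moved clear. The job was handed in at about 15.7 s.

- **Height and level:** in the top camera the blade top is about 12 mm and the handle top about 48 mm above the table, which is what fully home should give. The slope is under about 0.6°, within the camera's noise.
- **Position and angle:** the scraper is within about 1 mm of home along the recess, 2 mm across it, and 0.5° in angle. A yellow margin shows all round it.
- **Turner and scoop:** both look unmoved in the final pictures. I did not re-measure their poses.
- **Camera disagreement:** the scene camera differed from the top camera by about 2 mm, which is its stated calibration error. I relied on the top camera and the arm's own readings.

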